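Lock the filter cartridge into the bench dust extractor

ROBOT

A 6-joint arm with a two-finger parallel gripper is mounted at the origin on the work surface. World frame = base frame: x ahead of the robot, y to its left, z up, the work surface at z = 0. Lengths are in m, angles in degrees, forces in N, time in s.
With the tool pointing down it reaches from about 0.3 to 0.85 m from the base axis. Payload 5.4 kg.
Tool frame: the origin (TCP) lies at the very end of the fingers, on their centre line; the grasp point (between the pads) lies ctrl.pinch_z behind it (ctrl.pinch_z is the distance from the TCP to the grasp point, in m); z points along the fingers, y is the direction in which the jaws open and shut (so a half turn about z gives the same grasp; the last joint's range is limited). The gripper opens to 85 mm and grips with 20 to 120 N. Pads are 22 mm wide; open, the fingers measure 114 mm over their backs; the gripper's body (76 mm by 85 mm) begins 54 mm behind the grasp point. The pads swing forward as they close: fully open they stand 13 mm farther back than shut.
Start: joints at [55.972, 9.076, 91.501, -0, 79.423, -12.038], TCP at [0.215, 0.533, 0.231] pointing down, gripper open.
Joint ranges: [-166.64, 166.64], [-54.1, 131.32], [10.49, 154.53], [-73.88, 253.88], [9.74, 151.15], [-171.62, 171.62]. Speed limits (degrees/s): [147.25, 147.25, 180, 180, 180, 180].

INTERFACE

Orientations are given as a 3x3 rotation matrix whose columns are the frame's x, y, z axes.
In Python, from rig import ctrl gives the robot as it stands.
- The arm moves only by the tool step_arm, never from a script. Its argument "plan" is one flat list of numbers, 7 for each row, row after row: the finger opening in m, from 0 to 0.0854, then the shift along the world's x, y, z in m, then the turn, a rotation vector about the world's x, y, z in degrees. In form: [grip, x, y, z, wx, wy, wz, grip, x, y, z, wx, wy, wz, ...]. A call has 1 to 8 rows; each row is the pose to reach, as a shift and turn from the pose commanded when the call began; what a row does not reach only later rows make up. A row lasts 1/12 s, in which the tool goes at most 41.7 mm and 7.16 degrees, less where a joint would pass 70% of its speed; a pose out of reach is approached as far as the arm can. A call with a gripper value outside its range is refused whole. The fingers move at their own pace and stop on an object; "force" is the grip in N (left out, the last holds). Time passes only in rows, so rows that repeat a pose let the fingers close. It gives the time, the measured TCP pose, the force and the opening at its end, in the units of the state.
- ctrl.state(): the state, without advancing time (a new reading comes with each control period).
- ctrl.capture(name): name is "scene" or "side" or "wrist"; returns (picture, depth): 420x560x3 uint8, red, green, blue; 420x560 float32, m along the optical axis (not along the pixel's ray), 0 where there is no reading.
- ctrl.camera_info(name): a dict with "K" (3x3 intrinsics, pixels), "k1" (the pictures are not rectified: a ray, as slopes to the right and down, at radius r is drawn at 1 + k1 r^2 times it, then the intrinsics apply), "eye" and "attitude" of the camera in the world; the wrist camera has in their place "tool_from_camera" (4x4, takes a point from camera to tool coordinates, whose origin is the TCP and whose axes are the flange's). Camera axes: x right, y up, looking along -z (the intrinsics and any distortion apply to the point x, -y, -z); pixel columns grow to the right and rows downward; lengths in m; the calibration is good to about 2 mm. A picture is of the moment at which its call begins: read the wrist's pose just before it. camera_info takes no time and is no camera call.
- ctrl.sign_off(): hands the job in, once; it reports no verdict.
The state is a dict: "time_s": time; "joints": joint angles; "qvel": joint speeds; "effort": joint torques, N m; "ee_pos": TCP position; "tool_rot": TCP orientation; "ft_force": force on the tool from outside, world axes, zero at the start; "torque": the same for the moment, N m; "gripper_width": opening from 0.0 (shut) to 1.0 (fully open).
Only numpy, scipy, OpenCV 4.12 (cv2) and the standard library are available. Lean on these libraries where they do the work, as an engineer would, in place of code of your own. Each camera call takes 0.05 s, during which the arm holds its last target.

TASK

Fit the loose filter cartridge into the round bayonet mouth on top of the small dust extractor: find where its two lugs drop into the slots, push it down against the spring, twist it a quarter turn clockwise (seen from above) until it stops, and let the spring lift it into its lock, upright and secure. Feel your way without forcing: never bear on the extractor with more than about 40 N through the cartridge. Leave the jar, the mug, the black case and the wooden stick where they are.

Things in the scene. Friction and masses are not known exactly. Their poses are not given: they have to be found in the camera images.
- cartridge: Loose grey plastic filter cartridge, 0.17 to 0.29 kg, 105 mm tall, standing upright on the table. Origin: centre of its underside; z up along its axis. Round drum of 50 mm diameter, heights 0 to 60 mm (lowest 8 mm taper to 42 mm; paper pleats low on it), then a cap disc of 66 mm diameter, heights 60 to 68 mm, then a grip bar. Looks the same after a half turn.
- cartridge_grip (a point): Point on the cartridge's axis, 90 mm above its underside, inside the upright grip bar on the cap: bar 60 mm long along the cartridge's x, 16 mm thick along its y, heights 68 to 105 mm above the underside. Axes as the cartridge's.
- lugs (a point): Point on the cartridge's axis 37 mm above its underside, midway between its two opposite lugs. The lugs lie at the cartridge's own +x and -x, reach 32 mm from the axis, are 10 mm wide along y and 6 mm tall (34 to 40 mm above the underside). Axes as the cartridge's.
- extractor: Fixed grey box-shaped dust extractor, 150 x 150 mm, 111 mm high, with a round aluminium collar (112 mm diameter, 9 mm thick, its top face 120 mm above the table) in the middle of its top. Origin: centre of its underside; z up; the front with black louvres faces its -x. The collar is clamped at an unmeasured angle.
- mouth (a point): Centre of the collar's top face, axes as the extractor's. Bore 53 mm diameter; two opposite slots 13 mm wide, reaching 35 mm from the axis, pass the lugs. The slots lie along the extractor's x turned by up to 0.40 rad either way: see them from above or feel. Off the slots the lugs rest on the top face, cartridge underside 34 mm below this point; over them it goes on down.
- spring_top (a point): 39 mm below the mouth, on its axis: top of the spring plunger (28 mm disc) at rest, inside the extractor. Pushed down by the cartridge's underside it resists with 5 N, plus 0.4 N per mm, to a hard end 15 mm lower. With the underside 10 mm or more below this point the lugs are under the rim and the cartridge can be turned, clockwise from above only.
- locked (a point): 45 mm below the mouth, on its axis: where the centre of the underside rests once locked. The lock notches are centred 80 degrees (1.40 rad) clockwise of the slots, with a hard stop about 4 degrees past; let go there, the spring lifts the cartridge 4 mm into them. Turned too little it stays 4 mm below this point; not under the rim it comes up 6 mm above.
- jar: Bystander: glass jar with a green lid, 64 mm diameter, 65 mm tall, origin under its centre.
- mug: Bystander: empty glass mug, 76 mm diameter, 110 mm tall, origin under its centre.
- case: Bystander: closed black plastic tool case, 120 x 200 x 55 mm, lying flat, origin under its centre.
- stick: Bystander: wooden stick lying flat, 25 x 170 x 18 mm, long along its own y, origin under its centre.
Not all that is in view belongs to the job. Of the things shaped like the cartridge, the grey one is meant.

How it is judged (in metres and radians):
On the way:
1. the cartridge is pushed down into the mouth until its lugs are under the rim (underside at least 48 mm below the mouth) (z of cartridge in the frame of mouth below -0.048 m and horizontal distance between cartridge and mouth below 0.005 m), for 0.1 s.
At the end, for the whole second after the job is handed in: The cartridge is released and at rest in its lock: underside 45 mm (within 1.7 mm) below the mouth, its foot within 4 mm of the mouth's axis, upright within 0.08 rad (turned too little it would sit 4 mm lower, unlocked 6 mm higher) (z of cartridge in the frame of mouth between -0.0467 and -0.0433 m and horizontal distance between cartridge and mouth below 0.004 m and angle between cartridge's own z axis and vertical below 0.08 rad and linear speed of cartridge below 0.01 m/s); the robot touches nothing.
It fails at once if the cartridge bears on the extractor with more than 45 N (contact force between cartridge and extractor above 45 N).
It fails at once if the glass jar with a green lid is moved more than 30 mm (distance of jar from where it was at the start of the episode above 0.03 m).
It fails at once if the glass mug is moved more than 30 mm (distance of mug from where it was at the start of the episode above 0.03 m).
It fails at once if the black case is moved more than 30 mm (distance of case from where it was at the start of the episode above 0.03 m).
It fails at once if the wooden stick is moved more than 30 mm (distance of stick from where it was at the start of the episode above 0.03 m).
It also fails if it takes over 72 s, if anything falls off the work surface, if the arm or the gripper's body presses on something with over 40 N, if the wrist force passes 120 N, or if a joint passes its speed limit or range.

## Working session

There is one attempt and no reset: what is moved stays moved. The work goes in short steps, Python scripts to look and compute and a tool call to move; the robot and the scene stay as the last step left them, time stands still between calls to the robot, and variables do not carry over. Pictures are saved under pics/ and viewed, and the job is handed in when it is done.

Besides the shell and the picture viewer there is one more tool, called after ">>>" as name(argument=value, ...) on one line, values as JSON. step_arm: Moves the arm, as the interface text tells. Its arguments: {"type":"object","properties":{"plan":{"type":"array","items":{"type":"number"}},"force":{"type":"number"}},"required":["plan"]}

```bash
ls; mkdir -p pics
cat > h.py <<'E'
import numpy as np, cv2
from rig import ctrl
def shot(n,f):
    st=ctrl.state(); im,d=ctrl.capture(n)
    cv2.imwrite(f'pics/{f}.png',im[:,:,::-1]); np.savez(f'pics/{f}.npz',im=im,d=d,p=st['ee_pos'],R=st['tool_rot']); return im,d,st
def cam(n,st=None):
    c=ctrl.camera_info(n)
    if 'eye' in c: return c,np.array(c['eye']),np.array(c['attitude'])
    T=np.array(c['tool_from_camera']);R=np.array(st['tool_rot']);return c,np.array(st['ee_pos'])+R@T[:3,3],R@T[:3,:3]
def rays(n,uv,st=None):
    c,e,A=cam(n,st);K=np.array(c['K']);k=c['k1']
    uv=np.atleast_2d(uv).astype(float)
    x=np.stack([(uv[:,0]-K[0,2])/K[0,0],(uv[:,1]-K[1,2])/K[1,1]],1)
    y=cv2.undistortPoints(uv.reshape(-1,1,2),K,np.array([k,0,0,0.])).reshape(-1,2)
    return e,np.stack([y[:,0],-y[:,1],-np.ones(len(y))],1)@A.T
def onplane(n,uv,z,st=None):
    e,r=rays(n,uv,st); return e+r*((z-e[2])/r[:,2])[:,None]
def pts(n,uv,d,st=None):
    uv=np.atleast_2d(uv);e,r=rays(n,uv,st); return e+r*d[uv[:,1].astype(int),uv[:,0].astype(int)][:,None]
E
python3 - <<'E'
from h import *
for n in ['scene','side','wrist']:
    shot(n,n+'0'); print(n,{k:np.round(v,3).tolist() for k,v in ctrl.camera_info(n).items()})
print(ctrl.pinch_z,ctrl.state())
E
```

```text
pics
scene {'K': [[429.758, 0.0, 274.012], [0.0, 429.758, 211.356], [0.0, 0.0, 1.0]], 'k1': -0.086, 'eye': [0.927, -0.494, 0.952], 'attitude': [[0.819, -0.471, 0.329], [0.574, 0.672, -0.467], [-0.001, 0.571, 0.821]]}
side {'K': [[476.397, 0.0, 284.978], [0.0, 476.397, 215.701], [0.0, 0.0, 1.0]], 'k1': -0.153, 'eye': [-0.009, -0.744, 1.012], 'attitude': [[0.791, 0.416, -0.449], [-0.611, 0.563, -0.556], [0.021, 0.714, 0.7]]}
wrist {'K': [[325.93, 0.0, 281.391], [0.0, 325.93, 206.858], [0.0, 0.0, 1.0]], 'k1': -0.077, 'tool_from_camera': [[0.0, 0.965, 0.264, 0.066], [1.0, -0.0, -0.0, -0.0], [-0.0, 0.264, -0.965, -0.143], [0.0, 0.0, 0.0, 1.0]]}
0.0187 {'time_s': 0.15, 'joints': array([ 5.59723830e+01,  9.10498661e+00,  9.15540804e+01,  9.66497217e-04,
        7.94240643e+01, -1.20363819e+01]), 'qvel': array([-0.01365355, -0.07495757, -0.24388552,  0.05334261, -0.13240374,
        0.02594988]), 'effort': array([ 5.80012857e-04, -3.96380746e+01, -3.31784177e+01, -9.43783812e-05,
        5.41475747e-03, -1.20981838e-05]), 'ee_pos': array([0.21505778, 0.53277714, 0.23055019]), 'tool_rot': array([[-9.27239854e-01,  3.74467050e-01, -8.25663551e-04],
       [ 3.74467825e-01,  9.27239141e-01, -1.19319245e-03],
       [ 3.18776304e-04, -1.41556003e-03, -9.99998947e-01]]), 'ft_force': array([-0.37931526, -0.28163103,  0.55846032]), 'torque': array([-0.00461656, -0.01177826,  0.00409995]), 'gripper_width': 0.9997397788849887}
```

View pics/scene0.png

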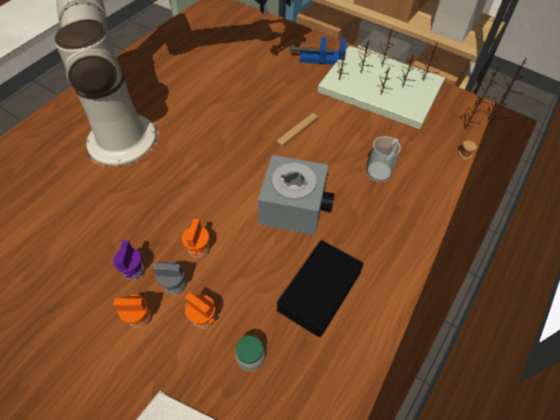

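View pics/side0.png

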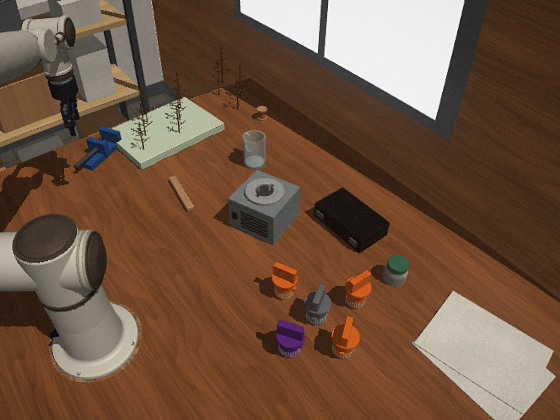

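View pics/wrist0.png

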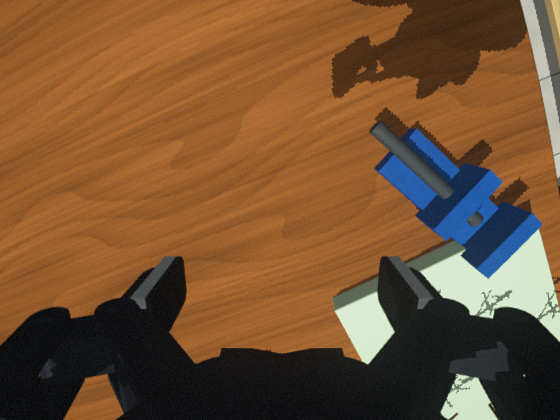

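Scene view: the cartridge-shaped things are purple (128,260), orange (196,238), (133,310) and (201,310), and grey (171,277). I choose grey, as described. It is also at (318,305) in the side view. The extractor mouth is at scene (294,180). Next is a close crop and a first measurement.

Run:
```python
from h import *
a=np.load('pics/scene0.npz');b=np.load('pics/side0.npz')
A=cv2.resize(a['im'][220:340,90:230],None,fx=3,fy=3,interpolation=2);B=cv2.resize(b['im'][255:375,250:390],None,fx=3,fy=3,interpolation=2)
cv2.imwrite('pics/crop1.png',np.hstack([A,B])[:,:800,::-1])
for n,f,u0,u1,v0,v1 in [('scene',a,90,230,210,340),('side',b,250,390,250,375)]:
    vv,uu=np.mgrid[v0:v1,u0:u1];uv=np.stack([uu.ravel(),vv.ravel()],1)
    P=pts(n,uv,f['d']);col=f['im'][uv[:,1],uv[:,0]].astype(int)
    sat=col.max(1)-col.min(1)
    for lo,hi in [(0.101,.110),(.065,.072)]:
        m=(sat<25)&(P[:,2]>lo)&(P[:,2]<hi)
        Q=P[m]; print(n,lo,m.sum(),Q.mean(0).round(4),Q.min(0).round(3),Q.max(0).round(3))
        if lo>.1 and m.sum()>5: 
            r=cv2.minAreaRect(Q[:,:2].astype(np.float32)*1000);print(r)
            # all neighbours
    m=(P[:,2]>.101)&(P[:,2]<.112)
# extractor
for n,f,u0,u1,v0,v1 in [('scene',a,250,340,145,240),('side',b,220,310,165,250)]:
    vv,uu=np.mgrid[v0:v1,u0:u1];uv=np.stack([uu.ravel(),vv.ravel()],1)
    P=pts(n,uv,f['d'])
    m=(P[:,2]>.117)&(P[:,2]<.125)
    c,r=cv2.minEnclosingCircle(P[m][:,:2].astype(np.float32)*1000);print(n,'collar',c,r,P[m][:,2].mean())
    m=(P[:,2]>.106)&(P[:,2]<.114)
    print(cv2.minAreaRect(P[m][:,:2].astype(np.float32)*1000))
```

```text
scene 0.101 160 [ 0.4786 -0.2707  0.1044] [ 0.452 -0.29   0.101] [ 0.504 -0.251  0.109]
((477.54644775390625, -270.1256408691406), (57.199623107910156, 17.17950439453125), 34.860740661621094)
scene 0.065 265 [ 0.4852 -0.279   0.068 ] [ 0.45  -0.302  0.065] [ 0.509 -0.239  0.072]
side 0.101 139 [ 0.4749 -0.2759  0.1041] [ 0.448 -0.296  0.101] [ 0.503 -0.254  0.107]
((476.2928771972656, -275.1924743652344), (61.0636100769043, 15.952138900756836), 31.592161178588867)
side 0.065 271 [ 0.4752 -0.2778  0.0674] [ 0.444 -0.307  0.065] [ 0.509 -0.244  0.072]
scene collar (579.0615844726562, 87.13668823242188) 56.58926010131836 0.11970170772935664
((578.746337890625, 87.34683227539062), (147.90280151367188, 156.0390625), 22.063907623291016)
side collar (568.9408569335938, 79.25785827636719) 65.60240173339844 0.11955688530344223
((579.6885375976562, 84.095947265625), (157.79660034179688, 150.45066833496094), 22.384342193603516)
```

View pics/crop1.png

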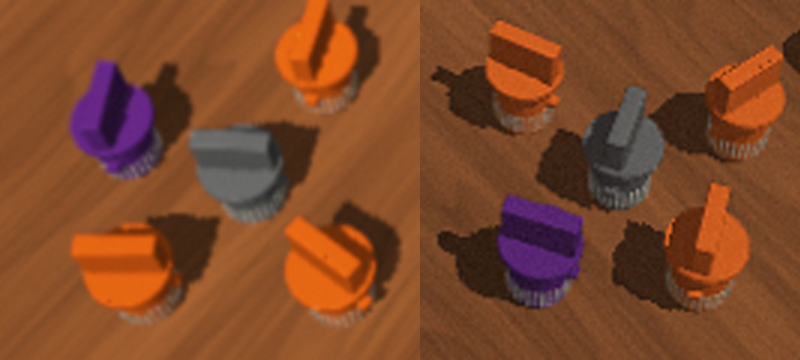

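The close crop confirms it: grey drum with pleats, standing at about (0.477,-0.272), bar direction about 33°. The mouth is at about (0.579,0.086). I'll fly over the mouth and look down.

>>> step_arm(plan=[0.085,0.03,-0.04,0.05,0,0,0,0.085,0.364,-0.447,0.05,0,0,44,0.085,0.364,-0.447,0.05,0,0,44,0.085,0.364,-0.447,0.05,0,0,44,0.085,0.364,-0.447,0.05,0,0,44,0.085,0.364,-0.447,0.05,0,0,44,0.085,0.364,-0.447,0.05,0,0,44,0.085,0.364,-0.447,0.05,0,0,44])

```text
time_s: 0.82
ee_pos: [0.4011, 0.3044, 0.2706]
tool_rot: [[-0.925, -0.38, -0.0], [-0.38, 0.925, 0.0], [0.0, 0.0, -1.0]]
ft_force: [1.1, 0.8, -0.7]
gripper_width: 0.996
```

>>> step_arm(plan=[0.085,0.155,-0.19,0,0,0,0,0.085,0.155,-0.19,0,0,0,0,0.085,0.155,-0.19,0,0,0,0,0.085,0.155,-0.19,0,0,0,0,0.085,0.155,-0.19,0,0,0,0,0.085,0.155,-0.19,0,0,0,0,0.085,0.155,-0.19,0,0,0,0,0.085,0.155,-0.19,0,0,0,0])

```text
time_s: 1.48
ee_pos: [0.5562, 0.1141, 0.27]
tool_rot: [[-0.928, -0.372, -0.001], [-0.372, 0.928, 0.0], [0.001, 0.001, -1.0]]
ft_force: [0.6, 0.5, -1.0]
gripper_width: 0.995
```

Run:
```python
from h import *
im,d,st=shot('wrist','w1');print(st['time_s'],st['ee_pos'],st['joints'])
```

```text
1.4833 [0.55621043 0.11408772 0.27000072] [-6.05768977e-01  6.69449979e+00  8.97508675e+01  1.16777998e-02
  8.36377618e+01 -1.12424325e+02]
```

View pics/w1.png

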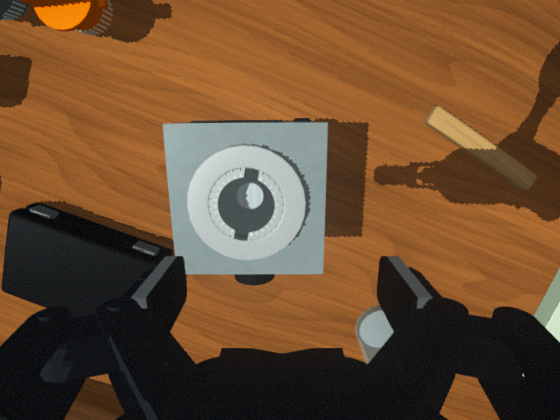

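The wrist view shows the collar centred near (246,203), with slots at about (252,173) and (240,237). The black knob at (255,280) is at the back, and the louvres face away from it. Now I'll measure the centre and slot angle on the z=0.12 plane.

Run:
```python
from h import *
a=np.load('pics/w1.npz');st=dict(ee_pos=a['p'],tool_rot=a['R'])
im=a['im'];cv2.imwrite('pics/crop2.png',cv2.resize(im[130:270,170:330],None,fx=4,fy=4,interpolation=2)[:,:,::-1])
vv,uu=np.mgrid[110:290,150:340];uv=np.stack([uu.ravel(),vv.ravel()],1)
P=pts('wrist',uv,a['d'],st)
m=(abs(P[:,2]-.120)<.004)
c,r=cv2.minEnclosingCircle(P[m][:,:2].astype(np.float32)*1000);print('collar depth',c,r,P[m][:,2].mean())
# grid on plane: rasterise hole
Q=onplane('wrist',uv,.12,st)[:,:2]
ctr=np.array(c)/1000
rr=np.hypot(*(Q-ctr).T)
hole=(P[:,2]<.113)&(rr<.045)
print('hole n',hole.sum())
mask=np.zeros((420,560),np.uint8);mask[uv[hole][:,1],uv[hole][:,0]]=255
cn=max(cv2.findContours(mask,0,cv2.CHAIN_APPROX_NONE)[0],key=cv2.contourArea).reshape(-1,2)
C=onplane('wrist',cn,.12,st)[:,:2]
for it in range(3):
    s=np.hypot(*(C-ctr).T); sel=s<.029
    x=C[sel];A=np.c_[2*x,np.ones(len(x))];sol=np.linalg.lstsq(A,(x**2).sum(1),rcond=None)[0]
    ctr=sol[:2]; print('bore',ctr,np.sqrt(sol[2]+ctr@ctr))
# bright rim? slots by color
g=im[uv[:,1],uv[:,0]].mean(1)
rr=np.hypot(*(Q-ctr).T);th=np.degrees(np.arctan2(Q[:,1]-ctr[1],Q[:,0]-ctr[0]))
for lo,hi in[(.028,.031),(.031,.034)]:
  for h0 in (0,180):
    s=(rr>lo)&(rr<hi)&(abs((th-20-h0+180)%360-180)<60)
    t=((th[s]-20-h0+180)%360-180)+20; w=np.clip(110-g[s],0,None); print(lo,h0,(t*w).sum()/w.sum(), t[w>0].min(),t[w>0].max(),s.sum())
m=(abs(P[:,2]-.111)<.004);print(cv2.minAreaRect(P[m][:,:2].astype(np.float32)*1000))
```

```text
collar depth (579.0036010742188, 86.63700866699219) 56.10268783569336 0.12046054302480064
hole n 2556
bore [0.57808027 0.08700521] 0.025615380847170282
bore [0.5779841  0.08698611] 0.025658552934101457
bore [0.57792696 0.08698575] 0.025682979662335896
0.028 0 11.214438137517476 -1.4338381996767282 24.206238284530684 195
0.028 180 10.83041552122506 -0.7855739352715148 21.95191493126174 219
0.031 0 11.325205651461872 0.5676686715715391 22.05157173360101 212
0.031 180 11.029336999558492 0.13426933758495352 21.804644774973667 241
((579.80419921875, 87.09672546386719), (150.94944763183594, 150.91029357910156), 22.095598220825195)
```

View pics/crop2.png

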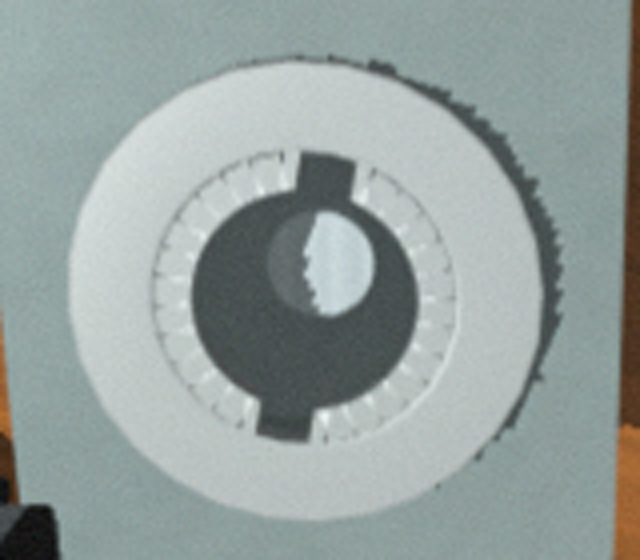

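Slots are at 11.1° in the world frame, consistent from both sides and within 22°±23°. The mouth is at (0.579,0.087), with matching collar radius 56 and bore 25.7. Next I go to the cartridge, turning the tool to yaw -57°.

>>> step_arm(plan=[0.085,-0.102,-0.358,0,0,0,-57,0.085,-0.102,-0.358,0,0,0,-57,0.085,-0.102,-0.358,0,0,0,-57,0.085,-0.102,-0.358,0,0,0,-57,0.085,-0.102,-0.358,0,0,0,-57,0.085,-0.102,-0.358,0,0,0,-57,0.085,-0.102,-0.358,0,0,0,-57,0.085,-0.102,-0.358,0,0,0,-57])

```text
time_s: 2.2
ee_pos: [0.4636, -0.2048, 0.2709]
tool_rot: [[-0.817, 0.577, 0.001], [0.577, 0.817, 0.0], [-0.0, 0.0, -1.0]]
ft_force: [1.3, -0.8, -0.2]
gripper_width: 0.996
```

>>> step_arm(plan=[0.085,0,0,0,0,0,-112,0.085,0,0,0,0,0,-112,0.085,0,0,0,0,0,-112,0.085,0,0,0,0,0,-112,0.085,0,0,0,0,0,-112,0.085,0,0,0,0,0,-112,0.085,0,0,0,0,0,-112,0.085,0,0,0,0,0,-112])

```text
time_s: 2.87
ee_pos: [0.4645, -0.2031, 0.2707]
tool_rot: [[0.044, 0.999, 0.0], [0.999, -0.044, 0.0], [0.0, 0.0, -1.0]]
ft_force: [0.2, 0.0, 0.5]
gripper_width: 0.995
```

>>> step_arm(plan=[0.085,0,0,0,0,0,-56,0.085,0,0,0,0,0,-56,0.085,0,0,0,0,0,-56,0.085,0,0,0,0,0,-56,0.085,0,0,0,0,0,-56,0.085,0,0,0,0,0,-56,0.085,0,0,0,0,0,-56,0.085,0,0,0,0,0,-56])

```text
time_s: 3.53
ee_pos: [0.4645, -0.2031, 0.2707]
tool_rot: [[0.853, 0.523, 0.0], [0.523, -0.853, 0.0], [0.0, -0.0, -1.0]]
ft_force: [0.4, 0.2, -1.1]
gripper_width: 0.994
```

Run:
```python
from h import *
im,d,st=shot('wrist','w2');print(st['time_s'],st['ee_pos'],st['joints'],st['tool_rot'])
```

```text
3.5333 [ 0.46449635 -0.2030557   0.27070509] [-3.73066225e+01 -2.60397793e+00  9.92207772e+01  2.09465647e-02
  8.33984077e+01  2.11887511e+01] [[ 8.52619959e-01  5.22531535e-01  9.00222580e-06]
 [ 5.22531479e-01 -8.52619875e-01  4.49717000e-04]
 [ 2.42666791e-04 -3.78733744e-04 -9.99999899e-01]]
```

View pics/w2.png

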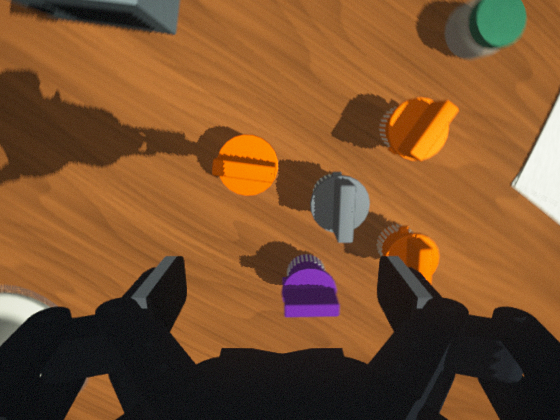

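The grey cartridge is at wrist (340,205), bar near vertical in the picture, so the jaws will close across it. Now I measure it and its neighbours.

```bash
cat > m.py <<'E'
from h import *
def meas(f):
    a=np.load(f'pics/{f}.npz');st=dict(ee_pos=a['p'],tool_rot=a['R'])
    vv,uu=np.mgrid[0:250,0:560];uv=np.stack([uu.ravel(),vv.ravel()],1)
    P=pts('wrist',uv,a['d'],st);hsv=cv2.cvtColor(a['im'],cv2.COLOR_RGB2HSV)[uv[:,1],uv[:,0]]
    grey=(hsv[:,1]<70)&(np.hypot(P[:,0]-.477,P[:,1]+.272)<.045)
    for lo,hi in[(.100,.110),(.064,.071)]:
        Q=P[grey&(P[:,2]>lo)&(P[:,2]<hi)];print(len(Q),Q.mean(0).round(4),cv2.minAreaRect(Q[:,:2].astype(np.float32)*1000))
        print('  circ',cv2.minEnclosingCircle(Q[:,:2].astype(np.float32)*1000))
    for nm,m in [('or',(hsv[:,0]<15)&(hsv[:,1]>190)),('pu',(hsv[:,0]>120)&(hsv[:,0]<160)&(hsv[:,1]>100))]:
        mk=np.zeros((420,560),np.uint8);k=m&(P[:,2]>.1)&(P[:,2]<.11);mk[uv[k][:,1],uv[k][:,0]]=1
        n,l,s,c=cv2.connectedComponentsWithStats(mk)
        for i in range(1,n):
            if s[i,4]>60: Q=P[l[uv[:,1],uv[:,0]]==i];print(nm,s[i,4],Q.mean(0).round(3),Q.min(0).round(3),Q.max(0).round(3))
if __name__=='__main__':
    import sys;meas(sys.argv[1])
E
python3 m.py w2
```

```text
965 [ 0.4787 -0.2701  0.1051] ((477.9971008300781, -271.270263671875), (59.47437286376953, 16.609649658203125), 32.31319046020508)
  circ ((477.75970458984375, -270.8471984863281), 30.287765502929688)
1522 [ 0.4769 -0.2664  0.0684] ((478.2183532714844, -270.16827392578125), (62.88026428222656, 64.74105072021484), 40.87672424316406)
  circ ((477.5673828125, -271.2753601074219), 32.91419982910156)
or 278 [ 0.59  -0.289  0.104] [ 0.559 -0.304  0.1  ] [ 0.619 -0.287  0.107]
or 293 [ 0.457 -0.149  0.105] [ 0.442 -0.186  0.1  ] [ 0.48  -0.133  0.107]
```

>>> step_arm(plan=[0.05,0.0135,-0.068,0,0,0,0.8,0.05,0.0135,-0.068,0,0,0,0.8,0.05,0.0135,-0.068,-0.04,0,0,0.8,0.05,0.0135,-0.068,-0.08,0,0,0.8,0.05,0.0135,-0.068,-0.12,0,0,0.8,0.05,0.0135,-0.068,-0.14,0,0,0.8,0.05,0.0135,-0.068,-0.14,0,0,0.8,0.05,0.0135,-0.068,-0.14,0,0,0.8])

```text
time_s: 4.25
ee_pos: [0.4777, -0.2714, 0.1303]
tool_rot: [[0.842, 0.54, -0.002], [0.54, -0.842, 0.002], [-0.0, -0.002, -1.0]]
ft_force: [-0.1, 0.2, 0.4]
gripper_width: 0.587
```

```bash
python3 - <<'E'
from h import *
im,d,st=shot('wrist','w3');print(st['time_s'],st['ee_pos'],st['joints'],st['gripper_width'])
E
python3 m.py w3
```

```text
4.25 [ 0.477662   -0.27143765  0.13025532] [-4.22190859e+01  1.11438188e+01  1.01115582e+02  1.04786599e-02
  6.78737616e+01  1.51081135e+01] 0.5871169075759292
1798 [ 0.489  -0.2638  0.1052] ((488.2348327636719, -264.41033935546875), (34.45232009887695, 15.97201156616211), 32.07273864746094)
  circ ((487.6854248046875, -263.92315673828125), 18.50388526916504)
4246 [ 0.4819 -0.2688  0.0684] ((483.0772399902344, -267.8402099609375), (52.367713928222656, 65.14608764648438), 33.04399490356445)
  circ ((477.4482727050781, -271.34197998046875), 32.84852600097656)
or 790 [ 0.586 -0.289  0.104] [ 0.559 -0.301  0.1  ] [ 0.618 -0.287  0.107]
or 3299 [ 0.462 -0.164  0.105] [ 0.442 -0.193  0.1  ] [ 0.479 -0.133  0.108]
```

View pics/w3.png

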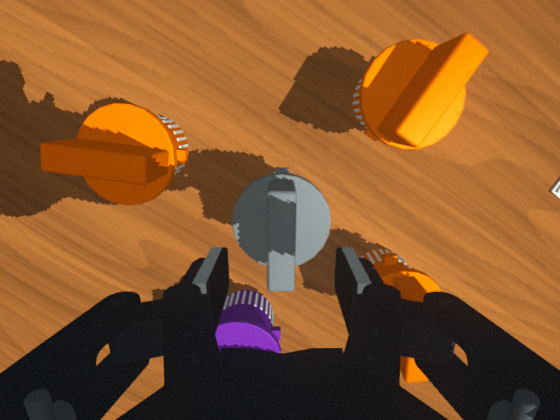

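The bar lies centred between the pads (columns 228 to 337, bar at 282). I'll check the nearby orange and purple ones against the finger paths.

Run:
```python
from h import *
a=np.load('pics/scene0.npz');R=ctrl.state()['tool_rot'];c=np.array([.4777,-.2714])
vv,uu=np.mgrid[200:345,90:240];uv=np.stack([uu.ravel(),vv.ravel()],1);P=pts('scene',uv,a['d']);hsv=cv2.cvtColor(a['im'],cv2.COLOR_RGB2HSV)[uv[:,1],uv[:,0]]
m=(hsv[:,1]>120)&((hsv[:,0]<12)|(hsv[:,0]>120))&(P[:,2]>.06)
Q=P[m];L=(Q[:,:2]-c)@np.array(R)[:2,:2]  # tool x,y
mk=np.zeros((420,560),np.uint8);mk[uv[m][:,1],uv[m][:,0]]=1;n,l,s,_=cv2.connectedComponentsWithStats(mk)
lab=l[uv[m][:,1],uv[m][:,0]]
for i in range(1,n):
    if s[i,4]>50:
        k=lab==i;print(Q[k].mean(0).round(3),'tool',L[k].min(0).round(3),L[k].max(0).round(3),'nearest to finger strip', abs(L[k][abs(L[k][:,0])<.015][:,1]).min() if (abs(L[k][:,0])<.015).any() else None)
```

```text
[ 0.473 -0.169  0.084] tool [ 0.014 -0.13 ] [0.259 0.43 ] nearest to finger strip 0.09028966340760801
[ 0.377 -0.302  0.084] tool [-0.14  -0.065] [0.259 0.43 ] nearest to finger strip None
[ 0.596 -0.292  0.083] tool [0.048 0.047] [0.259 0.43 ] nearest to finger strip None
[ 0.474 -0.379  0.083] tool [-0.098  0.055] [0.259 0.43 ] nearest to finger strip None
```

The finger strip is clear. Descend and grip.

>>> step_arm(plan=[0.05,0,0,-0.028,0,0,0,0.05,0,0,-0.056,0,0,0,0.05,0,0,-0.056,0,0,0,0.05,0,0,-0.056,0,0,0,0.01,0,0,-0.056,0,0,0,0.01,0,0,-0.056,0,0,0,0.01,0,0,-0.056,0,0,0,0.01,0,0,-0.056,0,0,0], force=70)

```text
time_s: 4.97
ee_pos: [0.4793, -0.2741, 0.077]
tool_rot: [[0.843, 0.538, 0.003], [0.538, -0.843, -0.003], [0.001, 0.004, -1.0]]
ft_force: [-0.8, 0.5, 7.1]
gripper_width: 0.174
```

>>> step_arm(plan=[0.01,0,0,0,0,0,0,0.01,0,0,0,0,0,0,0.01,0,0,0,0,0,0,0.01,0,0,0.02,0,0,0,0.01,0,0,0.06,0,0,0,0.01,0,0,0.1,0,0,0,0.01,0,0,0.14,0,0,0,0.01,0,0,0.17,0,0,0])

```text
time_s: 5.63
ee_pos: [0.4783, -0.2733, 0.2484]
tool_rot: [[0.843, 0.537, 0.002], [0.537, -0.843, -0.002], [0.001, 0.003, -1.0]]
ft_force: [0.3, -0.6, -2.4]
gripper_width: 0.172
```

>>> step_arm(plan=[0.01,0,0,0.03,0,0,0,0.01,0,0,0.03,0,0,0,0.01,0,0,0.03,0,0,0,0.01,0,0,0.03,0,0,0])

```text
time_s: 5.97
ee_pos: [0.4772, -0.2724, 0.2729]
tool_rot: [[0.843, 0.537, -0.002], [0.537, -0.843, 0.002], [-0.001, -0.003, -1.0]]
ft_force: [0.5, -0.2, -2.6]
gripper_width: 0.171
```

Run:
```python
from h import *
im,d,st=shot('wrist','w4');print({k:np.round(v,3) for k,v in st.items()})
```

```text
{'time_s': np.float64(5.967), 'joints': array([-4.2320e+01,  3.9260e+00,  9.2385e+01, -1.0000e-03,  8.3856e+01,
        1.5175e+01]), 'qvel': array([-0.027,  1.117,  1.65 , -0.035,  0.081,  0.036]), 'effort': array([ 3.2000e-02, -4.0061e+01, -3.7035e+01, -0.0000e+00, -4.5000e-02,
       -0.0000e+00]), 'ee_pos': array([ 0.477, -0.272,  0.273]), 'tool_rot': array([[ 0.843,  0.537, -0.002],
       [ 0.537, -0.843,  0.002],
       [-0.001, -0.003, -1.   ]]), 'ft_force': array([ 0.458, -0.208, -2.621]), 'torque': array([-0.075, -0.035, -0.025]), 'gripper_width': np.float64(0.171)}
```

View pics/w4.png

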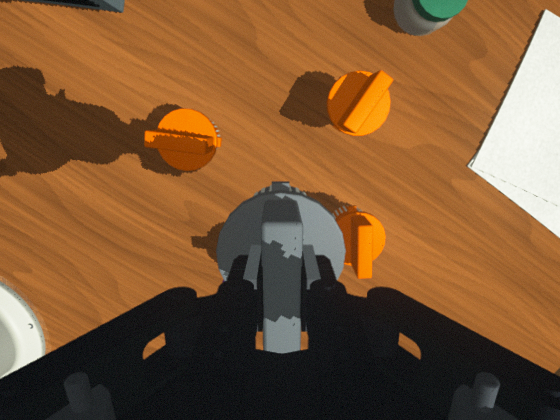

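It is held (about 2.5 N of weight, opening near 16 mm). Next I measure cap position and tilt in the tool frame.

```bash
cat > hold.py <<'E'
from h import *
import sys
def hold(f):
    a=np.load(f'pics/{f}.npz');st=dict(ee_pos=a['p'],tool_rot=a['R'])
    vv,uu=np.mgrid[170:360,200:370];uv=np.stack([uu.ravel(),vv.ravel()],1)
    P=(pts('wrist',uv,a['d'],st)-a['p'])@a['R']
    z=P[:,2]
    g=a['im'][uv[:,1],uv[:,0]].astype(int); grey=(np.ptp(g,axis=1)<30)&(g.mean(1)>45)
    m=grey&(abs(P[:,0])<.04)&(abs(P[:,1])<.04)
    h,e=np.histogram(z[m],bins=np.arange(-.045,.05,.003));print([(round(float(x),3),int(n)) for x,n in zip(e,h) if n])
    top=m&(abs(P[:,1])<.010)&(z<-.02)
    print('bar top z',np.median(z[top]),P[top].min(0),P[top].max(0))
    Q=P[top];k=np.linalg.lstsq(np.c_[Q[:,:2],np.ones(len(Q))],Q[:,2],rcond=None)[0];print('bar top plane',k, 'rect',cv2.minAreaRect(Q[:,:2].astype(np.float32)*1000))
    cap=m&(abs(P[:,1])>.009)&(P[:,0]>0)&(z>0)&(z<.02)
    Q=P[cap];zc=np.median(Q[:,2]);Q=Q[abs(Q[:,2]-zc)<.003]
    k=np.linalg.lstsq(np.c_[Q[:,:2],np.ones(len(Q))],Q[:,2],rcond=None)[0];print('cap z',zc,len(Q),'plane',k)
    print('cap circ',cv2.minEnclosingCircle(Q[:,:2].astype(np.float32)*1000))
    ed=Q[np.hypot(*Q[:,:2].T)>.027]
    A=[]
    for t in np.arange(-75,76,5):
        th=np.degrees(np.arctan2(Q[:,1],Q[:,0]));s=Q[abs(th-t)<2.5]
        if len(s)>3: A.append(s[np.argmax(np.hypot(*s[:,:2].T)),:2])
    A=np.array(A);s=np.linalg.lstsq(np.c_[2*A,np.ones(len(A))],(A**2).sum(1),rcond=None)[0];print('edge fit',s[:2],np.sqrt(s[2]+s[:2]@s[:2]),'fixed R ctr',)
    from scipy.optimize import least_squares
    print(least_squares(lambda c:np.hypot(*(A-c).T)-.033,[0,0]).x)
if __name__=='__main__':hold(sys.argv[1])
E
python3 hold.py w4
```

```text
[(-0.045, 4), (-0.042, 9), (-0.039, 175), (-0.036, 111), (-0.033, 116), (-0.03, 5018), (-0.027, 299), (-0.024, 178), (-0.021, 169), (-0.018, 152), (-0.015, 144), (-0.012, 137), (-0.009, 133), (-0.006, 95), (-0.003, 59), (0.0, 56), (0.003, 46), (0.006, 3454), (0.009, 1156), (0.012, 92), (0.015, 1), (0.033, 19), (0.036, 121), (0.039, 3)]
bar top z -0.028419027671704365 [-0.02926236 -0.00991779 -0.07600644] [ 0.02986078  0.0099826  -0.02000411]
bar top plane [ 0.0148105   0.01476064 -0.0286011 ] rect ((0.2971916198730469, 0.022459983825683594), (59.120384216308594, 19.900590896606445), 0.0524047315120697)
cap z 0.008541849375443618 3748 plane [0.00525219 0.01163036 0.00849167]
cap circ ((1.1500998735427856, -0.05549430847167969), 32.76905059814453)
edge fit [ 0.00011944 -0.00015629] 0.03238064267393386 fixed R ctr
[-0.0007137 -0.0001642]
```

Cap top is 8.5 mm past the TCP, so the underside is 76.5 mm beyond it. The cartridge is centred within 1 mm and tilted less than 0.015 rad. I'll carry it to above the mouth, turning +158.6° on the way.

>>> step_arm(plan=[0.01,0.04,0.14,0,0,0,57,0.01,0.04,0.14,0,0,0,57,0.01,0.04,0.14,0,0,0,57,0.01,0.04,0.14,0,0,0,57,0.01,0.04,0.14,0,0,0,57,0.01,0.04,0.14,0,0,0,57,0.01,0.04,0.14,0,0,0,57,0.01,0.04,0.14,0,0,0,57])

```text
time_s: 6.68
ee_pos: [0.5168, -0.1321, 0.2719]
tool_rot: [[0.002, 1.0, -0.005], [1.0, -0.002, 0.002], [0.002, -0.005, -1.0]]
ft_force: [-0.2, -0.2, -3.1]
gripper_width: 0.174
```

>>> step_arm(plan=[0.01,0.04,0.14,0,0,0,54,0.01,0.04,0.14,0,0,0,54,0.01,0.04,0.14,0,0,0,54,0.01,0.04,0.14,0,0,0,54,0.01,0.04,0.14,0,0,0,54,0.01,0.04,0.14,0,0,0,54,0.01,0.04,0.14,0,0,0,54,0.01,0.04,0.14,0,0,0,54])

```text
time_s: 7.35
ee_pos: [0.5567, 0.0076, 0.2718]
tool_rot: [[-0.808, 0.59, -0.005], [0.59, 0.808, 0.001], [0.005, -0.002, -1.0]]
ft_force: [-0.4, -0.1, -3.9]
gripper_width: 0.175
```

>>> step_arm(plan=[0.01,0.021,0.078,0,0,0,47.6,0.01,0.021,0.078,0,0,0,47.6,0.01,0.021,0.078,0,0,0,47.6,0.01,0.021,0.078,0,0,0,47.6,0.01,0.021,0.078,0,0,0,47.6,0.01,0.021,0.078,0,0,0,47.6,0.01,0.021,0.078,0,0,0,47.6,0.01,0.021,0.078,0,0,0,47.6])

```text
time_s: 8.02
ee_pos: [0.5777, 0.0851, 0.2719]
tool_rot: [[-0.981, -0.195, -0.005], [-0.195, 0.981, 0.0], [0.005, 0.001, -1.0]]
ft_force: [-0.5, 0.5, -3.9]
gripper_width: 0.178
```

>>> step_arm(plan=[0.01,0,0,0,0,0,0,0.01,0,0,0,0,0,0,0.01,0,0,0,0,0,0,0.01,0,0,0,0,0,0])

```text
time_s: 8.35
ee_pos: [0.5788, 0.085, 0.2744]
tool_rot: [[-0.981, -0.192, -0.001], [-0.192, 0.981, 0.0], [0.001, 0.0, -1.0]]
ft_force: [-0.3, 0.7, -2.0]
gripper_width: 0.173
```

```bash
python3 - <<'E'
from h import *
im,d,st=shot('wrist','w5');shot('side','s5');print(st['time_s'],st['ee_pos'],st['joints'],st['ft_force'],st['torque'])
R=st['tool_rot'];print('yaw x',np.degrees(np.arctan2(R[1][0],R[0][0])),R[:,2])
E
python3 hold.py w5
```

```text
8.35 [0.57878661 0.08498964 0.27441438] [-3.47381559e+00  9.09260347e+00  8.66094679e+01  6.67950822e-04
  8.43281819e+01 -1.04520287e+02] [-0.25585604  0.73039431 -1.95563967] [ 0.01918125 -0.03548421  0.03318941]
yaw x -168.95359296560895 [-5.26345650e-04  4.35734659e-05 -9.99999861e-01]
[(-0.045, 11), (-0.042, 11), (-0.039, 190), (-0.036, 114), (-0.033, 118), (-0.03, 5026), (-0.027, 314), (-0.024, 177), (-0.021, 168), (-0.018, 155), (-0.015, 154), (-0.012, 122), (-0.009, 131), (-0.006, 98), (-0.003, 59), (0.0, 59), (0.003, 42), (0.006, 3314), (0.009, 1305), (0.012, 110), (0.015, 12), (0.033, 13), (0.036, 129), (0.039, 18), (0.042, 8)]
bar top z -0.028416599181007352 [-0.0287896  -0.00996881 -0.07600172] [ 0.03008783  0.00997099 -0.02005527]
bar top plane [ 0.01673833 -0.01420648 -0.02869334] rect ((0.6413726806640625, 0.030908584594726562), (19.940061569213867, 58.871273040771484), 89.83316040039062)
cap z 0.008624193148617496 3756 plane [0.01147102 0.00931741 0.00848326]
cap circ ((3.033203125, -0.62432861328125), 32.75441360473633)
edge fit [-0.00030134 -0.00060302] 0.0327390428380249 fixed R ctr
[-0.00065066 -0.0006027 ]
```

View pics/w5.png

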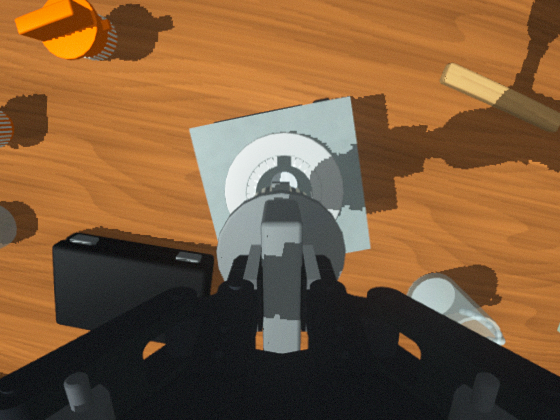

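View pics/s5.png

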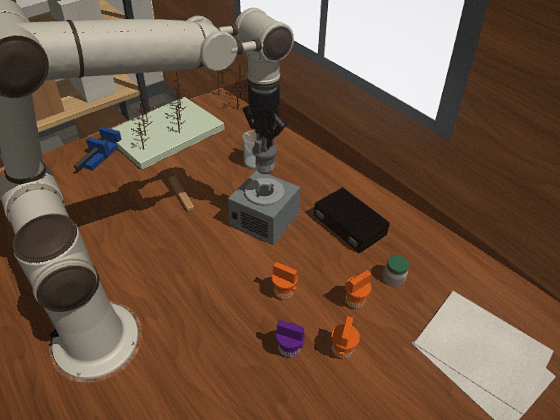

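Side view: the cartridge hangs upright above the mouth. Wrist view: the lug at (285,187) is in line with the slot at (285,160). I'll refine the collar centre from this view.

Run:
```python
from h import *
from scipy.optimize import least_squares
for f,vm in(('w5',195),('w1',262)):
    a=np.load(f'pics/{f}.npz');st=dict(ee_pos=a['p'],tool_rot=a['R'])
    vv,uu=np.mgrid[110:vm,150:370];uv=np.stack([uu.ravel(),vv.ravel()],1);P=pts('wrist',uv,a['d'],st)
    m=(abs(P[:,2]-.120)<.004);c0=np.array([.579,.087]);D=P[m][:,:2]-c0;r=np.hypot(*D.T);th=np.degrees(np.arctan2(D[:,1],D[:,0]))
    A=[];B=[]
    for t in np.arange(-180,180,4):
        k=(abs(th-t)<2)&(r<.06)
        if k.sum()>8 and r[k].max()>.053: A.append(D[k][np.argmax(r[k])])
        k&=(r>.022)
        if k.sum()>8 and r[k].min()<.029: B.append(D[k][np.argmin(r[k])])
    for X,R in((A,.056),(B,.0265)):
        if len(X)<4: continue
        X=np.array(X);s=least_squares(lambda q:np.hypot(*(X-q[:2]).T)-q[2],[0,0,R],loss='soft_l1',f_scale=.001);print(f,len(X),c0+s.x[:2],s.x[2])
        s=least_squares(lambda q:np.hypot(*(X-q[:2]).T)-R,[0,0],loss='soft_l1',f_scale=.001);print('   fixedR',c0+s.x[:2])
```

```text
w5 47 [0.57977251 0.08721593] 0.0557326638065172
   fixedR [0.58010641 0.08727774]
w5 41 [0.57898802 0.08692459] 0.02674249759704515
   fixedR [0.57865896 0.08686697]
w1 90 [0.5791646  0.08711315] 0.05544156165552486
   fixedR [0.57917081 0.08708464]
w1 78 [0.57886725 0.0869915 ] 0.02670904026516422
   fixedR [0.57886989 0.08698917]
```

The mouth is confirmed at (0.579,0.087). Shift +2.2 mm in y and descend to just above the rim.

>>> step_arm(plan=[0.01,0,0.0022,-0.02,0,0,0,0.01,0,0.0022,-0.045,0,0,0,0.01,0,0.0022,-0.06,0,0,0,0.01,0,0.0022,-0.07,0,0,0,0.01,0,0.0022,-0.07,0,0,0,0.01,0,0.0022,-0.07,0,0,0])

```text
time_s: 8.95
ee_pos: [0.579, 0.0872, 0.2049]
tool_rot: [[-0.981, -0.192, -0.0], [-0.192, 0.981, -0.0], [0.0, 0.0, -1.0]]
ft_force: [0.2, -0.4, -1.7]
gripper_width: 0.171
```

>>> step_arm(plan=[0.01,0,0,-0.005,0,0,0,0.01,0,0,-0.008,0,0,0,0.01,0,0,-0.011,0,0,0,0.01,0,0,-0.014,0,0,0,0.01,0,0,-0.017,0,0,0,0.01,0,0,-0.02,0,0,0,0.01,0,0,-0.02,0,0,0,0.01,0,0,-0.02,0,0,0])

```text
time_s: 9.62
ee_pos: [0.5787, 0.0872, 0.1845]
tool_rot: [[-0.981, -0.193, -0.001], [-0.193, 0.981, 0.0], [0.001, 0.0, -1.0]]
ft_force: [0.6, 0.2, -3.0]
gripper_width: 0.177
```

The full drum is in the bore with no contact force. Continue slowly.

>>> step_arm(plan=[0.01,0,0,-0.004,0,0,0,0.01,0,0,-0.008,0,0,0,0.01,0,0,-0.012,0,0,0,0.01,0,0,-0.015,0,0,0,0.01,0,0,-0.017,0,0,0,0.01,0,0,-0.018,0,0,0,0.01,0,0,-0.018,0,0,0,0.01,0,0,-0.018,0,0,0])

```text
time_s: 10.28
ee_pos: [0.579, 0.0872, 0.1668]
tool_rot: [[-0.981, -0.193, 0.0], [-0.193, 0.981, -0.0], [-0.0, -0.0, -1.0]]
ft_force: [0.1, -0.1, -2.9]
gripper_width: 0.175
```

>>> step_arm(plan=[0.01,0,0,-0.001,0,0,0,0.01,0,0,-0.002,0,0,0,0.01,0,0,-0.003,0,0,0,0.01,0,0,-0.004,0,0,0,0.01,0,0,-0.005,0,0,0,0.01,0,0,-0.006,0,0,0,0.01,0,0,-0.007,0,0,0,0.01,0,0,-0.007,0,0,0])

```text
time_s: 10.95
ee_pos: [0.5787, 0.0872, 0.1594]
tool_rot: [[-0.981, -0.193, -0.001], [-0.193, 0.981, 0.0], [0.0, 0.0, -1.0]]
ft_force: [0.0, 0.2, -2.8]
gripper_width: 0.177
```

The lugs went past the top face with no resistance, so they are in the slots. Now I press against the spring.

>>> step_arm(plan=[0.01,0,0,-0.001,0,0,0,0.01,0,0,-0.002,0,0,0,0.01,0,0,-0.003,0,0,0,0.01,0,0,-0.004,0,0,0,0.01,0,0,-0.005,0,0,0,0.01,0,0,-0.006,0,0,0,0.01,0,0,-0.007,0,0,0,0.01,0,0,-0.007,0,0,0])

```text
time_s: 11.62
ee_pos: [0.5792, 0.0872, 0.153]
tool_rot: [[-0.981, -0.193, 0.001], [-0.193, 0.981, -0.0], [-0.001, -0.0, -1.0]]
ft_force: [-2.1, 0.3, 4.8]
gripper_width: 0.174
```

>>> step_arm(plan=[0.01,0,0,-0.001,0,0,0,0.01,0,0,-0.002,0,0,0,0.01,0,0,-0.003,0,0,0,0.01,0,0,-0.004,0,0,0,0.01,0,0,-0.005,0,0,0,0.01,0,0,-0.006,0,0,0,0.01,0,0,-0.006,0,0,0,0.01,0,0,-0.006,0,0,0])

```text
time_s: 12.28
ee_pos: [0.5793, 0.0872, 0.1473]
tool_rot: [[-0.981, -0.193, 0.001], [-0.193, 0.981, -0.0], [-0.001, -0.0, -1.0]]
ft_force: [-2.3, -0.5, 6.1]
gripper_width: 0.173
```

>>> step_arm(plan=[0.01,0,0,-0.001,0,0,0,0.01,0,0,-0.002,0,0,0,0.01,0,0,-0.0025,0,0,0,0.01,0,0,-0.0025,0,0,0,0.01,0,0,-0.0025,0,0,0])

```text
time_s: 12.7
ee_pos: [0.5793, 0.0872, 0.1449]
tool_rot: [[-0.981, -0.193, 0.001], [-0.193, 0.981, -0.0], [-0.001, -0.0, -1.0]]
ft_force: [-2.6, -0.3, 7.7]
gripper_width: 0.178
```

```bash
python3 - <<'E'
from h import *
im,d,st=shot('wrist','w6');print(st['time_s'],st['ee_pos'],st['joints'],st['ft_force'],st['torque'])
E
python3 hold.py w6
```

```text
12.7 [0.57928921 0.08718054 0.14494364] [-3.25000361e+00  1.51159583e+01  9.45989365e+01 -3.61253751e-03
  7.02311289e+01 -1.04356972e+02] [-2.57788937 -0.26639967  7.66620844] [0.00625776 0.54389035 0.01895037]
[(-0.045, 43), (-0.042, 16), (-0.039, 193), (-0.036, 111), (-0.033, 114), (-0.03, 5046), (-0.027, 290), (-0.024, 173), (-0.021, 157), (-0.018, 152), (-0.015, 143), (-0.012, 139), (-0.009, 135), (-0.006, 94), (-0.003, 62), (0.0, 58), (0.003, 39), (0.006, 3541), (0.009, 1125), (0.012, 113), (0.015, 5), (0.021, 1518), (0.024, 4539), (0.027, 14), (0.03, 13), (0.033, 24), (0.036, 119), (0.039, 20), (0.042, 1)]
bar top z -0.028438407560525236 [-0.02940566 -0.00998334 -0.0756927 ] [ 0.03011287  0.00999464 -0.02000177]
bar top plane [ 0.01561047  0.00616658 -0.02871036] rect ((0.3363208770751953, 0.05934715270996094), (19.974971771240234, 59.49155807495117), 89.68595886230469)
cap z 0.008526825349197797 3779 plane [0.00776485 0.00817832 0.00844195]
cap circ ((1.9672144651412964, -0.7718403935432434), 32.67366027832031)
edge fit [-0.00013073 -0.00056094] 0.03271872376957824 fixed R ctr
[-0.00050822 -0.00055986]
```

View pics/w6.png

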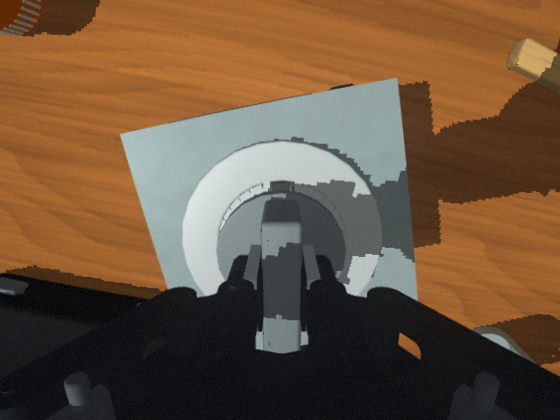

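The underside is 51.6 mm below the mouth and the lugs are under the rim. Twist clockwise gently.

>>> step_arm(plan=[0.01,-0.0003,0,0,0,0,-3,0.01,-0.0005,0,0,0,0,-8,0.01,-0.0005,0,0,0,0,-13,0.01,-0.0005,0,0,0,0,-18,0.01,-0.0005,0,0,0,0,-23,0.01,-0.0005,0,0,0,0,-28,0.01,-0.0005,0,0,0,0,-33,0.01,-0.0005,0,0,0,0,-38])

```text
time_s: 13.42
ee_pos: [0.5793, 0.0873, 0.1452]
tool_rot: [[-0.89, 0.456, 0.002], [0.456, 0.89, 0.0], [-0.002, 0.001, -1.0]]
ft_force: [-0.9, 1.3, 7.5]
gripper_width: 0.172
```

Run:
```python
from rig import ctrl
import numpy as np
st=ctrl.state();R=st['tool_rot'];print(st['ee_pos'],st['ft_force'],st['torque'],np.degrees(np.arctan2(R[1][0],R[0][0])),st['joints'][5])
```

```text
[0.57927217 0.08726478 0.14521954] [-0.90686061  1.33114488  7.5095546 ] [0.16255284 0.32733059 0.0272521 ] 152.86324449886158 -66.11683028836252
```

Turned 38° with almost no torque. Continue.

>>> step_arm(plan=[0.01,0,0,0,0,0,-5,0.01,0,0,0,0,0,-10,0.01,0,0,0,0,0,-15,0.01,0,0,0,0,0,-20,0.01,0,0,0,0,0,-25,0.01,0,0,0,0,0,-30,0.01,0,0,0,0,0,-35,0.01,0,0,0,0,0,-38])

```text
time_s: 14.08
ee_pos: [0.5795, 0.0874, 0.1454]
tool_rot: [[-0.421, 0.907, 0.003], [0.907, 0.421, 0.0], [-0.001, 0.003, -1.0]]
ft_force: [0.0, -0.0, 6.7]
gripper_width: 0.174
```

>>> step_arm(plan=[0.01,0,0,0,0,0,-1,0.01,0,0,0,0,0,-2,0.01,0,0,0,0,0,-3,0.01,0,0,0,0,0,-4,0.01,0,0,0,0,0,-5,0.01,0,0,0,0,0,-5,0.01,0,0,0,0,0,-5])

```text
time_s: 14.67
ee_pos: [0.5796, 0.0874, 0.1454]
tool_rot: [[-0.344, 0.939, 0.003], [0.939, 0.344, 0.0], [-0.001, 0.003, -1.0]]
ft_force: [-0.9, -0.2, 7.3]
gripper_width: 0.172
```

```bash
python3 - <<'E'
from h import *
im,d,st=shot('wrist','w7');R=st['tool_rot'];print(st['time_s'],st['ee_pos'],st['ft_force'],st['torque'],np.degrees(np.arctan2(R[1][0],R[0][0])),st['joints'][5])
E
python3 hold.py w7
```

```text
14.6667 [0.57958115 0.08740105 0.14537811] [-0.86099945 -0.18116553  7.25361601] [0.17990593 0.11334759 0.02631005] 110.10234797414856 -23.357237662739017
[(-0.045, 63), (-0.042, 31), (-0.039, 495), (-0.036, 114), (-0.033, 128), (-0.03, 5073), (-0.027, 317), (-0.024, 177), (-0.021, 168), (-0.018, 153), (-0.015, 154), (-0.012, 143), (-0.009, 133), (-0.006, 96), (-0.003, 65), (0.0, 51), (0.003, 47), (0.006, 3413), (0.009, 1252), (0.012, 111), (0.015, 11), (0.021, 508), (0.024, 5858), (0.027, 16), (0.03, 3), (0.033, 1)]
bar top z -0.02846746020984189 [-0.02924332 -0.00999636 -0.07609128] [ 0.02977066  0.00998073 -0.02005154]
bar top plane [ 0.02654642  0.0263473  -0.02925294] rect ((0.26403045654296875, -0.004421234130859375), (19.975616455078125, 59.01519012451172), 89.97747802734375)
cap z 0.008588658295011157 3735 plane [0.01158061 0.00802201 0.00843853]
cap circ ((1.262616515159607, -0.3783763349056244), 32.71309280395508)
edge fit [-0.00044698 -0.00034577] 0.032635003612408696 fixed R ctr
[-0.00095286 -0.00034732]
```

View pics/w7.png

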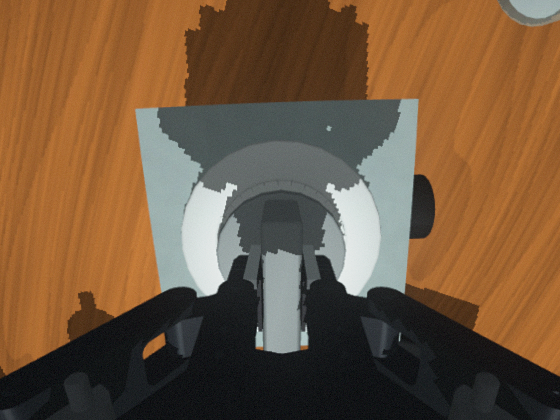

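Turned 80.9° in total, with no stop felt yet. I'll feel on gently for the hard stop.

>>> step_arm(plan=[0.01,0,0,0,0,0,-1,0.01,0,0,0,0,0,-2,0.01,0,0,0,0,0,-2.5,0.01,0,0,0,0,0,-2.5,0.01,0,0,0,0,0,-2.5])

```text
time_s: 15.13
ee_pos: [0.5796, 0.0874, 0.1454]
tool_rot: [[-0.303, 0.953, 0.003], [0.953, 0.303, 0.0], [-0.001, 0.003, -1.0]]
ft_force: [-0.5, -0.1, 6.8]
gripper_width: 0.172
```

Run:
```python
from h import *
st=ctrl.state();R=st['tool_rot'];print(st['time_s'],st['ee_pos'],st['ft_force'],st['torque'],np.degrees(np.arctan2(R[1][0],R[0][0])),st['joints'][5])
```

```text
15.1333 [0.57960094 0.0873995  0.14538448] [-0.4637354  -0.09301632  6.7542201 ] [0.19762381 0.06522832 0.09119988] 107.60914408702789 -20.861822321703684
```

>>> step_arm(plan=[0.01,0,0,0,0,0,-1,0.01,0,0,0,0,0,-2,0.01,0,0,0,0,0,-2,0.01,0,0,0,0,0,-2])

```text
time_s: 15.47
ee_pos: [0.5798, 0.0873, 0.1454]
tool_rot: [[-0.271, 0.963, 0.004], [0.963, 0.271, -0.0], [-0.001, 0.003, -1.0]]
ft_force: [0.6, 0.7, 6.6]
gripper_width: 0.173
```

Run:
```python
from h import *
st=ctrl.state();R=st['tool_rot'];print(st['time_s'],st['ee_pos'],st['ft_force'],st['torque'],np.degrees(np.arctan2(R[1][0],R[0][0])),st['joints'][5])
```

```text
15.4667 [0.579796   0.08733815 0.14542462] [0.61532781 0.69568129 6.57263102] [ 0.1044804  -0.00490646  0.85406202] 105.73866311960919 -18.96220314025606
```

The stop is felt at about 84° (torque 0.85 N·m). Back off 4° to the notch centre, then ease up and let the spring lift it.

>>> step_arm(plan=[0.01,0,0,0,0,0,2,0.01,0,0,0,0,0,4.3,0.01,0,0,0,0,0,4.3,0.01,0,0,0.0015,0,0,4.3,0.01,0,0,0.003,0,0,4.3,0.01,0,0,0.0045,0,0,4.3,0.01,0,0,0.006,0,0,4.3,0.01,0,0,0.006,0,0,4.3])

```text
time_s: 16.13
ee_pos: [0.5798, 0.0874, 0.1514]
tool_rot: [[-0.34, 0.94, 0.004], [0.94, 0.34, 0.0], [-0.001, 0.004, -1.0]]
ft_force: [0.2, 0.6, 5.9]
gripper_width: 0.175
```

Run:
```python
from h import *
st=ctrl.state();R=st['tool_rot'];print(st['time_s'],st['ee_pos'],st['ft_force'],st['torque'],np.degrees(np.arctan2(R[1][0],R[0][0])),st['joints'][5])
```

```text
16.1333 [0.57979613 0.08735853 0.15137549] [0.21068754 0.57652125 5.87927531] [ 0.17573717 -0.16741101  0.01184133] 109.90449622926582 -23.16190741336454
```

Now 45 mm below the mouth, so it has risen into the notches. Ease up slightly to confirm the catch.

>>> step_arm(plan=[0.01,0,0,0.0005,0,0,0,0.01,0,0,0.001,0,0,0,0.01,0,0,0.001,0,0,0,0.01,0,0,0.001,0,0,0])

```text
time_s: 16.47
ee_pos: [0.5795, 0.0873, 0.1518]
tool_rot: [[-0.34, 0.94, 0.003], [0.94, 0.34, 0.0], [-0.001, 0.003, -1.0]]
ft_force: [3.1, 0.4, 4.0]
gripper_width: 0.171
```

It rose 0.4 mm of the 1 mm asked, so it is caught by the rim. Release and lift away.

>>> step_arm(plan=[0.03,0,0,0,0,0,0,0.05,0,0,0,0,0,0,0.05,0,0,0,0,0,0,0.05,0,0,0,0,0,0,0.05,0,0,0.01,0,0,0,0.05,0,0,0.03,0,0,0,0.05,0,0,0.06,0,0,0,0.05,0,0,0.1,0,0,0])

```text
time_s: 17.13
ee_pos: [0.5763, 0.0873, 0.2498]
tool_rot: [[-0.34, 0.94, -0.007], [0.94, 0.34, 0.0], [0.003, -0.006, -1.0]]
ft_force: [0.7, -0.9, -0.2]
gripper_width: 0.584
```

>>> step_arm(plan=[0.05,0,0,0.02,0,0,0,0.05,0,0,0.02,0,0,0,0.05,0,0,0.02,0,0,0,0.05,0,0,0.02,0,0,0])

```text
time_s: 17.47
ee_pos: [0.5778, 0.0872, 0.2705]
tool_rot: [[-0.34, 0.94, -0.002], [0.94, 0.34, 0.0], [0.001, -0.002, -1.0]]
ft_force: [0.3, -0.3, -0.2]
gripper_width: 0.584
```

Run:
```python
from h import *
im,d,st=shot('wrist','w8');print(st['time_s'],st['ee_pos'],st['ft_force'])
vv,uu=np.mgrid[60:330,130:430];uv=np.stack([uu.ravel(),vv.ravel()],1);P=pts('wrist',uv,d,st)
D=np.hypot(P[:,0]-.579,P[:,1]-.087)
for nm,lo,hi,r in[('collar',.114,.126,.07),('bar top',.172,.190,.04),('cap',.138,.148,.04)]:
    m=(P[:,2]>lo)&(P[:,2]<hi)&(D<r);Q=P[m]
    k=np.linalg.lstsq(np.c_[Q[:,:2]-[.579,.087],np.ones(len(Q))],Q[:,2],rcond=None)[0]
    print(nm,m.sum(),np.median(Q[:,2]),'plane',k.round(4),cv2.minAreaRect(Q[:,:2].astype(np.float32)*1000),cv2.minEnclosingCircle(Q[:,:2].astype(np.float32)*1000))
shot('scene','s8');shot('side','s9')
```

```text
17.4667 [0.5778255  0.08723114 0.27047496] [ 0.2706814  -0.32028339 -0.17453995]
collar 6263 0.12047279114895126 plane [1.000e-03 1.000e-04 1.204e-01] ((579.2391967773438, 87.7282943725586), (111.13600158691406, 109.4395751953125), 22.597820281982422) ((574.958740234375, 89.71516418457031), 60.62961959838867)
bar top 1665 0.180358077075474 plane [ 0.0009 -0.0085  0.1803] ((579.507568359375, 86.67607116699219), (15.942193984985352, 59.69571304321289), 20.5073184967041) ((579.45751953125, 86.54573059082031), 30.398544311523438)
cap 2963 0.14346347521586988 plane [ 0.0005 -0.0049  0.1435] ((579.1109619140625, 87.48463439941406), (65.11458587646484, 63.62666702270508), 21.838836669921875) ((579.6144409179688, 86.5067367553711), 32.968257904052734)
```

View pics/w8.png

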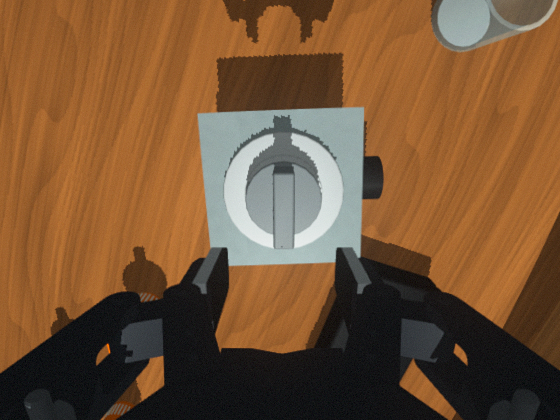

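View pics/s8.png

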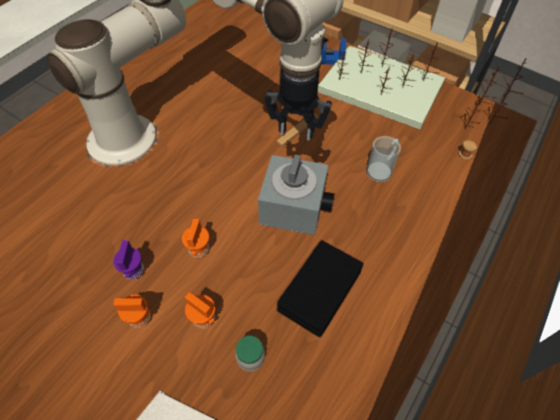

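The bar top is 59.9 mm and the cap 23.0 mm above the collar, so the underside is 45 mm below the mouth. It is locked at about 80.5° of turn, tilt under 0.01 rad, bystanders untouched. Handing in.

```bash
python3 -c "
from rig import ctrl
print(ctrl.sign_off())"
```

```text
the job is handed in; nothing more can be done
None
```

The grey cartridge is locked in the extractor's mouth, and I handed the job in after about 17.5 s of robot time.

**What I did:** I found the slots at 11.1° in the world frame and lowered the cartridge in; the lugs dropped into the slots with no resistance. I pressed it to about 51.6 mm below the mouth. The spring push worked out at about 10 N from the wrist readings. I twisted clockwise until I felt the stop at about 84° (0.85 N·m), backed off 4°, and let the spring lift it before releasing.

**Last checks:**
- **Depth:** the underside is 45.0 to 45.1 mm below the mouth, measured from both the cap and the bar.
- **Position and tilt:** the cap and bar are within about 1 mm of the mouth's axis, tilted less than 0.01 rad.
- **Angle:** the cartridge sits about 80.6° clockwise of the slots.
- **Surroundings:** the gripper is clear with no wrist force. The jar, mug, case and stick look unmoved by eye in the last scene picture; I did not measure them.

**Small disagreements:** the bore centre and the collar-edge centre differed by up to about 1.4 mm between views, which caused a sideways push of about 2.6 N on the way down. The full-circle fit to the collar in the final picture was thrown off by stray points (60.6 mm radius instead of 56), so I did not use it.

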